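Line up soap bars by shade for stamping

TASK

Line up the four violet soap bars by shade on the row of wooden rests, one bar to a rest: the palest on the end rest nearest the wooden stamp, then ever darker along the row, to the darkest on the end rest nearest the pot of colour. Lay each bar flat, centred on its rest with its length along the row, and leave the stamp and the colour pot standing where they are.

Things in the scene. Friction and masses are not known exactly. Their poses are not given: they have to be found in the camera images.
- bar_palest_center (a point): Loose bar of soap, very pale lavender, the palest of the four; a rounded block 50 (x) x 68 (y) x 28 (z) mm, 0.07 to 0.15 kg, lying flat on the bench (anywhere in the area before the row, turned a little). This point is its centre, 14 mm above its underside. Its y axis runs along its length, z up; it is gripped across its 50 mm width (x).
- bar_light_center (a point): Loose bar of soap, light violet, the second palest; a rounded block 50 (x) x 68 (y) x 28 (z) mm, 0.07 to 0.15 kg, lying flat on the bench (anywhere in the area before the row, turned a little). This point is its centre, 14 mm above its underside. Its y axis runs along its length, z up; it is gripped across its 50 mm width (x).
- bar_deep_center (a point): Loose bar of soap, full violet, the second darkest; a rounded block 50 (x) x 68 (y) x 28 (z) mm, 0.07 to 0.15 kg, lying flat on the bench (anywhere in the area before the row, turned a little). This point is its centre, 14 mm above its underside. Its y axis runs along its length, z up; it is gripped across its 50 mm width (x).
- bar_darkest_center (a point): Loose bar of soap, very dark purple, the darkest; a rounded block 50 (x) x 68 (y) x 28 (z) mm, 0.07 to 0.15 kg, lying flat on the bench (anywhere in the area before the row, turned a little). This point is its centre, 14 mm above its underside. Its y axis runs along its length, z up; it is gripped across its 50 mm width (x).
- rest_1_top (a point): Slatted wooden soap rest, fixed, first from the left as the robot sees it (largest y) of four alike in a row about 90 mm apart; 44 (x) x 80 (y) x 10 (z) mm. This point is the centre of its flat top, 10 mm above the bench. y runs along its length and along the row (to the left), z up, x away from the robot. A low oak lath, 12 mm high and 26 mm wide, lies behind the row, its near edge about 72 mm from the middle of the rests.
- rest_2_top (a point): Slatted wooden soap rest, fixed, second from the left of four alike in a row about 90 mm apart; 44 (x) x 80 (y) x 10 (z) mm. This point is the centre of its flat top, 10 mm above the bench. y runs along its length and along the row (to the left), z up, x away from the robot. A low oak lath, 12 mm high and 26 mm wide, lies behind the row, its near edge about 72 mm from the middle of the rests.
- rest_3_top (a point): Slatted wooden soap rest, fixed, third from the left of four alike in a row about 90 mm apart; 44 (x) x 80 (y) x 10 (z) mm. This point is the centre of its flat top, 10 mm above the bench. y runs along its length and along the row (to the left), z up, x away from the robot. A low oak lath, 12 mm high and 26 mm wide, lies behind the row, its near edge about 72 mm from the middle of the rests.
- rest_4_top (a point): Slatted wooden soap rest, fixed, fourth from the left (smallest y) of four alike in a row about 90 mm apart; 44 (x) x 80 (y) x 10 (z) mm. This point is the centre of its flat top, 10 mm above the bench. y runs along its length and along the row (to the left), z up, x away from the robot. A low oak lath, 12 mm high and 26 mm wide, lies behind the row, its near edge about 72 mm from the middle of the rests.
- stamp: Turned wooden soap stamp, loose, 39 mm across and 60 mm tall, standing beyond one end of the row (left or right, 0.3 m or more to the side of the bench's middle line y = 0). Origin at the centre of its underside, z up. It shows the pale end; it is not to be moved.
- colour_pot: Round pot of pink-violet colour with a white screw lid, loose, 73 mm across and 65 mm tall, standing beyond the other end of the row. Origin at the centre of its underside, z up. It shows the dark end; it is not to be moved.
There are look-alikes about, which are no part of the job. Leave any orange or yellow look-alike of the part that bears bar_light_center alone. Leave any grey look-alike of the part that bears rest_3_top alone.

How it is judged:
By the outcome, as a careful person would: the job done as asked, in the order asked, and still so for the second after the job is handed in, with the robot touching nothing.
It also fails if it takes over 104 s, if anything falls off the work surface, if the arm or the gripper's body presses on something with over 40 N, if the wrist force passes 120 N, or if a joint passes its speed limit or range.

ROBOT

A 6-joint arm with a two-finger parallel gripper is mounted at the origin on a cart in front of the work surface, level with it; the furniture and walls round the work are solid. World frame = base frame: x ahead of the robot, y to its left, z up, the work surface at z = 0. Lengths are in m, angles in rad, forces in N, time in s.
With the tool pointing down it reaches from about 0.3 to 0.85 m from the base axis. Payload 5.4 kg.
Tool frame: the origin (TCP) lies at the very end of the fingers, on their centre line; the grasp point (between the pads) lies 19 mm behind it; z points along the fingers, y is the line along which they close (so a half turn about z gives the same grasp; the last joint's range is limited). The gripper opens to 85 mm and grips with 20 to 120 N. Pads are 22 mm wide; open, the fingers measure 114 mm over their backs; the gripper's body (76 mm by 85 mm) begins 54 mm behind the grasp point. The pads swing forward as they close: fully open they stand 13 mm farther back than shut.
Start: joints at [0.992, 0.158, 1.597, -0, 1.386, -0.21], TCP at [0.207, 0.536, 0.231] pointing down, gripper open.
Joint ranges: [-2.91, 2.91], [-0.94, 2.29], [0.18, 2.7], [-1.29, 4.43], [0.17, 2.64], [-3, 3]. Speed limits (rad/s): [2.57, 2.57, 3.14, 3.14, 3.14, 3.14].

INTERFACE

Orientations are given as a 3x3 rotation matrix whose columns are the frame's x, y, z axes.
In Python, from cell import telemetry, snapshot, order gives the robot as it stands.
- The arm moves only by the tool arm_command, never from a script. Its argument "steps" is one flat list of numbers, 5 for each row, row after row: the shift along the tool's x, y, z in units of 0.04 m (1.0 is 0.04 m), then the turn about the tool's z in units of 5 degrees (1.0 is 5 degrees), then the opening, from -1 (shut) to 1 (fully open), so that 0 is half open. In form: [tx, ty, tz, spin, fingers, tx, ty, tz, spin, fingers, ...]. A call has 1 to 10 rows; each row shifts and turns the commanded pose from where the row before left it, along the tool's axes as they then stand; what a row does not reach is not made up. A row lasts 1/12 s, in which the tool goes at most 41.7 mm and 7.16 degrees, less where a joint would pass 70% of its speed; a pose out of reach is approached as far as the arm can. A call with a number of a shift or a turn outside -1 to 1 is refused whole. A call with a gripper value outside its range is refused whole. The fingers move at their own pace and stop on an object; the grip force is fixed at half the most. Time passes only in rows, so rows that do not move let the fingers close. It gives the time, the measured TCP pose, the force, the opening and the grip force at its end, in the units of the state.
- telemetry.get_obs(): the state, without advancing time (a new reading comes with each control period).
- snapshot(name): name is "scene" or "top" or "wrist"; returns a dict with "frame" (420x560x3 uint8, red, green, blue), "range_z" (420x560 float32, m along the optical axis (not along the pixel's ray), 0 where there is no reading), "mtx" (3x3 intrinsics, pixels), "cam_to_world" (4x4, takes a point from camera to world coordinates); the wrist camera has in their place "tool_from_camera" (4x4, takes a point from camera to tool coordinates, whose origin is the TCP and whose axes are the flange's). Camera axes: x right, y up, looking along -z (the intrinsics and any distortion apply to the point x, -y, -z); pixel columns grow to the right and rows downward; lengths in m; the calibration is good to about 2 mm. A picture is of the moment at which its call begins: read the wrist's pose just before it.
- order.job_done(): hands the job in; it is judged then, once.
The state is a dict: "clock": time; "joint_positions": joint angles; "qvel": joint speeds; "joint_efforts": joint torques, N m; "position": TCP position; "ee_rot": TCP orientation; "force": force on the tool from outside, world axes, zero at the start; "ft_torque": the same for the moment, N m; "grip_width": opening from 0.0 (shut) to 1.0 (fully open); "gripper_force": force on a finger pad.
Only numpy, scipy, OpenCV 4.12 (cv2) and the standard library are available. Lean on these libraries where they do the work, as an engineer would, in place of code of your own. Each camera call takes 0.05 s, during which the arm holds its last target. There are 200 camera calls.

## Working session

There is one attempt and no reset: what is moved stays moved. The work goes in short steps, Python scripts to look and compute and a tool call to move; the robot and the scene stay as the last step left them, time stands still between calls to the robot, and variables do not carry over. Pictures are saved under pics/ and viewed, at most 14 in all, crops included, and the job is handed in when it is done.

Besides the shell and the picture viewer there is one more tool, called after "Emit:" in YAML: its name, and indented under it one key for each argument. arm_command: Moves the arm, as the interface text tells. Shifts and turns lie within -1 to 1; 1 stands for 0.04 m of shift or 5 degrees of turn. Its arguments: {"type":"object","properties":{"steps":{"type":"array"}},"required":["steps"]}

```bash
mkdir -p pics; ls
python3 - <<'E'
from cell import telemetry, snapshot
import cv2,numpy as np
o=telemetry.get_obs(); print(o)
for n in("top","scene"):
    s=snapshot(n); cv2.imwrite(f"pics/{n}0.png",s["frame"][:,:,::-1]); np.savez(f"{n}0.npz",**s); print(s["mtx"],s["cam_to_world"],s.keys())
E
```

```text
pics
{'clock': 0.0, 'joint_positions': array([ 9.91904260e-01,  1.59113722e-01,  1.59826082e+00,  2.58759848e-05,
        1.38620705e+00, -2.10096847e-01]), 'qvel': array([ 1.17134134e-03,  2.50153251e-04, -1.02909600e-04, -1.32672382e-03,
        1.07341199e-05, -2.39584244e-04]), 'joint_efforts': array([ 3.02538547e-04, -3.95992792e+01, -3.31433737e+01, -5.81685049e-05,
        8.23228445e-03,  1.71824991e-05]), 'position': array([0.20694862, 0.53580661, 0.23026626]), 'ee_rot': array([[-9.32760371e-01,  3.60495297e-01, -1.10943020e-03],
       [ 3.60496736e-01,  9.32759014e-01, -1.65095735e-03],
       [ 4.39668656e-04, -1.93989355e-03, -9.99998022e-01]]), 'force': array([-0.4583    , -0.02686986,  0.45754411]), 'ft_torque': array([ 0.00994446,  0.03444682, -0.0454777 ]), 'gripper_force': 0.0, 'grip_width': 0.9990860098706545}
[[432.0304639    0.         277.01141863]
 [  0.         432.0304639  208.36107064]
 [  0.           0.           1.        ]] [[ 0.02150579  0.98772466 -0.15471748  0.31756339]
 [-0.99954524  0.02451391  0.01756092  0.0083427 ]
 [ 0.02113808  0.15426946  0.98780267  1.09518435]
 [ 0.          0.          0.          1.        ]] dict_keys(['frame', 'range_z', 'mtx', 'cam_to_world'])
[[502.74683591   0.         270.96340785]
 [  0.         502.74683591 211.53704316]
 [  0.           0.           1.        ]] [[ 0.88022411  0.2403864  -0.40916976 -0.05215825]
 [-0.4743999   0.42345633 -0.77177035 -1.02712894]
 [-0.01225757  0.87344096  0.48677576  0.68745652]
 [ 0.          0.          0.          1.        ]] dict_keys(['frame', 'range_z', 'mtx', 'cam_to_world'])
```

View pics/top0.png

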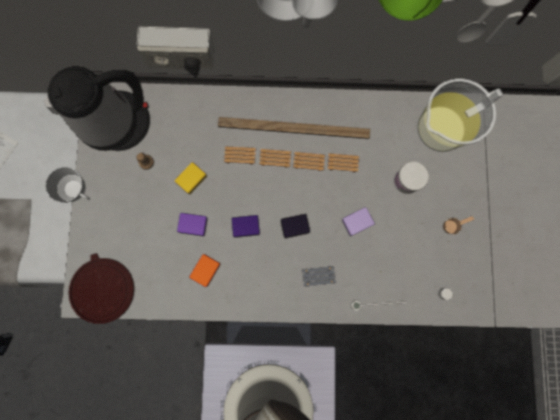

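View pics/scene0.png

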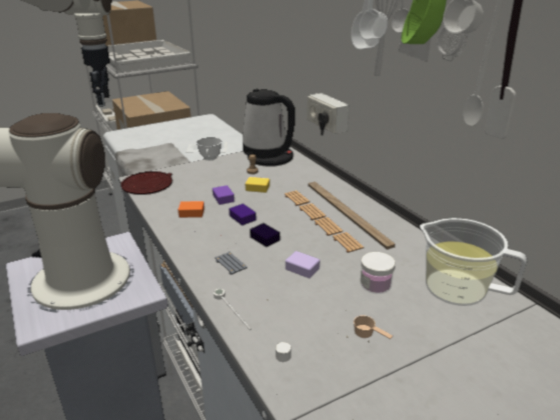

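The top picture shows the stamp at (144,160) on the left and the colour pot at (413,177) on the right. The rests run from (240,156) to (343,163). The bars are: light (193,224), deep (246,226), darkest (295,226) and palest (358,222). So palest→rest 1, light→2, deep→3, darkest→4.

```bash
cat > h.py <<'E'
import numpy as np,cv2
def cloud(s,T=None):
    T=s["cam_to_world"] if T is None else T
    K=s["mtx"];d=s["range_z"];v,u=np.mgrid[:420,:560]
    P=np.stack([(u-K[0,2])/K[0,0]*d,-(v-K[1,2])/K[1,1]*d,-d],-1)
    return P@T[:3,:3].T+T[:3,3]
def rect(xy):
    c,(w,h),a=cv2.minAreaRect((xy*1000).astype(np.float32))
    # angle of the long axis relative to +y, deg ccw positive (seen from above)
    long=a if w>h else a+90
    rel=(long-90+90)%180-90
    return np.round(c,1),np.round(sorted((w,h)),1),round(rel,1)
def blob(P,ok,seed):
    n,l=cv2.connectedComponents(ok.astype(np.uint8),connectivity=4)
    k=l[seed[1],seed[0]]
    return (l==k) if k else np.zeros_like(ok)
E
python3 - <<'E'
from h import *
s=dict(np.load("top0.npz"));P=cloud(s);z=P[...,2]
print("bench z",np.median(z[240:250,230:330]))
for n,p in dict(pal=(358,222),light=(193,224),deep=(246,226),dark=(295,226),yel=(191,178),ora=(205,270),stamp=(144,160),pot=(413,177),grey=(319,276)).items():
    m=blob(P,(z>(.018 if n!='grey' else .005))&(z<.1),p)
    if m.sum()<5: print(n,"none",P[p[1],p[0]]);continue
    print(n,m.sum(),rect(P[m][:,:2]),"mean",np.round(P[m].mean(0)*1e3,1),s["frame"][p[1],p[0]])
f=s["frame"].astype(int);wood=(f[...,0]-f[...,2]>35)
for i,p in enumerate([(240,156),(275,158),(309,161),(343,163)]):
    w=np.zeros_like(wood);w[p[1]-11:p[1]+12,p[0]-17:p[0]+18]=1
    m=w&wood
    print("rest",i+1,m.sum(),rect(P[m][:,:2]),"mean",np.round(P[m].mean(0)*1e3,1))
E
```

```text
bench z -0.00029799612714020984
pal 547 (array([ 458.1, -216.3]), array([49.2, 69.1]), 27.6) mean [ 457.5 -215.3   27.2] [164 145 178]
light 552 (array([441., 200.]), array([49.9, 68.3]), -7.2) mean [440.4 198.9  27.3] [117  80 151]
deep 544 (array([440.2,  66.5]), array([50., 68.]), 7.9) mean [439.5  66.2  27.3] [62 38 98]
dark 541 (array([443.8, -57.7]), array([50.3, 68.1]), 13.8) mean [443.1 -57.5  27.3] [33 27 40]
yel 536 (array([559.5, 210. ]), array([51.2, 67.9]), 48.7) mean [558.3 209.   27.2] [198 167  44]
ora 578 (array([328. , 163.1]), array([50.6, 68.3]), 61.6) mean [328.  162.3  27.3] [203 101  39]
stamp 110 (array([600.4, 327.4]), array([21. , 21.6]), 87.5) mean [599.1 325.6  47.6] [55 47 37]
pot 809 (array([ 568.9, -345.5]), array([71.1, 71.2]), 89.6) mean [ 566.1 -341.7   59.9] [187 182 172]
grey none [ 0.31991356 -0.12010944  0.00087013]
rest 1 503 (array([483.5,  71.3]), array([ 83.3, 345.1]), -82.8) mean [625.4  89.1  12.7]
rest 2 497 (array([482. ,   4.1]), array([ 80.1, 328.9]), 87.4) mean [619.7  -2.4  15. ]
rest 3 498 (array([476.4, -63.5]), array([ 82.3, 338.9]), 79.3) mean [614.2 -90.2  12.8]
rest 4 499 (array([494.9, -81.2]), array([ 85.3, 388.1]), 50.8) mean [ 610.5 -177.3   21.5]
```

```bash
cat >> h.py <<'E'
def raypl(s,u,v,zp,T=None):
    T=s["cam_to_world"] if T is None else T
    K=s["mtx"];u=np.asarray(u,float);v=np.asarray(v,float)
    d=np.stack([(u-K[0,2])/K[0,0],-(v-K[1,2])/K[1,1],-np.ones_like(u)],-1)@T[:3,:3].T
    return T[:3,3]+d*((zp-T[2,3])/d[...,2])[...,None]
def go(x,y,z,yaw):
    "print shift in the present tool axes (units of 0.04 m) and spin (units of 5 deg); shift before spin"
    from cell import telemetry
    o=telemetry.get_obs();R=o["ee_rot"];p=o["position"]
    cur=np.degrees(np.arctan2(R[1,1],R[0,1]))
    dlt=R.T@(np.array([x,y,z])-p)/.04
    a=np.radians(yaw);R2=np.array([[-np.sin(a)*-1*-1,np.cos(a),0],[np.cos(a)*1,np.sin(a),0],[0,0,-1]])
    print("t",round(o["clock"],2),"pos",np.round(p,4),"yaw",round(cur,2),"q",np.round(o["joint_positions"],2),"F",np.round(o["force"],1),"w",round(o["grip_width"],3),round(o["gripper_force"],1))
    print("  shift units now",np.round(dlt,2)," shift if spun first",np.round(R2.T@(np.array([x,y,z])-p)/.04,2)," spin",round((cur-yaw)/5,2))
E
python3 - <<'E'
from h import *
s=dict(np.load("top0.npz"))
f=s["frame"].astype(int);wood=(f[...,0]-f[...,2]>35)
cs=[]
for i,p in enumerate([(240,156),(275,158),(309,161),(343,163)]):
    w=np.zeros_like(wood);w[p[1]-11:p[1]+12,p[0]-17:p[0]+18]=1
    v,u=np.nonzero(w&wood);X=raypl(s,u,v,.01)
    r=rect(X[:,:2]);cs.append(r[0]);print("rest",i+1,r,np.round(X.mean(0)*1e3,1))
cs=np.array(cs);d=np.diff(cs,axis=0);print(d,np.degrees(np.arctan2(-(cs[0]-cs[3])[0],(cs[0]-cs[3])[1])))
go(.441,.200,.10,-7.2)
E
```

```text
rest 1 (array([626.3,  89.4]), array([43.3, 80.4]), -1.1) [626.2  89.3  10. ]
rest 2 (array([621.1,  -2.3]), array([43. , 79.9]), -3.0) [621.1  -2.5  10. ]
rest 3 (array([614.8, -90.4]), array([43.7, 80.7]), -5.0) [615.  -90.4  10. ]
rest 4 (array([ 613.5, -179.2]), array([43.6, 80.5]), -3.5) [ 613.6 -179.1   10. ]
[[ -5.2 -91.7]
 [ -6.3 -88.1]
 [ -1.3 -88.8]] -2.728337943334535
t 0.1 pos [0.207  0.5359 0.2304] yaw 68.87 q [ 0.99  0.16  1.6   0.    1.39 -0.21] F [ 0.5 -0.6  0.6] w 0.998 0.0
  shift units now [-8.49 -5.72  3.27]  shift if spun first [-7.6   6.86  3.26]  spin 15.21
```

Emit:
arm_command:
  steps: [0,0,0,1,0.5,0,0,0,1,0.5,0,0,0,1,0.5,0,0,0,1,0.5,0,0,0,1,0.5,0,0,0,1,0.5,0,0,0,1,0.5,0,0,0,1,0.5,0,0,0,1,0.5,0,0,0,1,0.5]

```text
clock: 0.93
position: [0.2071, 0.536, 0.2307]
ee_rot: [[-0.319, 0.948, -0.001], [0.948, 0.319, -0.001], [-0.001, -0.001, -1.0]]
force: [-0.8, -1.0, 0.5]
grip_width: 0.753
gripper_force: 0.0
```

Emit:
arm_command:
  steps: [0,0,0,1,0.6,0,0,0,1,0.6,0,0,0,1,0.6,0,0,0,1,0.6,0,0,0,1,0.6,0,0,0,0.2,0.6,-0.5,0.5,0,0,0.6,-0.6,0.5,0,0,0.6,-0.6,0.5,0,0,0.6,-0.6,0.5,0,0,0.6]

```text
clock: 1.77
position: [0.2755, 0.4339, 0.2309]
ee_rot: [[0.121, 0.993, -0.0], [0.993, -0.121, -0.001], [-0.001, -0.0, -1.0]]
force: [0.4, 0.1, 0.3]
grip_width: 0.802
gripper_force: 0.0
```

Emit:
arm_command:
  steps: [-0.6,0.5,0.2,0,0.6,-0.6,0.5,0.2,0,0.6,-0.6,0.5,0.2,0,0.6,-0.6,0.5,0.3,0,0.6,-0.6,0.5,0.3,0,0.6,-0.6,0.5,0.4,0,0.6,-0.6,0.5,0.4,0,0.6,-0.6,0.5,0.4,0,0.6,-0.5,0.5,0.4,0,0.6,0,0.3,0.4,0,0.6]

```text
clock: 2.6
position: [0.4408, 0.1977, 0.1026]
ee_rot: [[0.125, 0.992, 0.0], [0.992, -0.125, -0.001], [-0.001, 0.001, -1.0]]
force: [0.3, 0.1, 1.6]
grip_width: 0.803
gripper_force: 0.0
```

Run:
```python
from h import *
from cell import snapshot
go(.441,.200,.0,-7.2)
s=snapshot("wrist"); cv2.imwrite("pics/w1.png",s["frame"][:,:,::-1])
```

```text
t 2.6 pos [0.4408 0.1977 0.1026] yaw -7.21 q [ 0.17  0.07  1.97 -0.    1.11  0.3 ] F [0.3 0.1 1.6] w 0.803 0.0
  shift units now [ 0.06 -0.    2.56]  shift if spun first [ 0.06 -0.    2.56]  spin -0.0
```

View pics/w1.png

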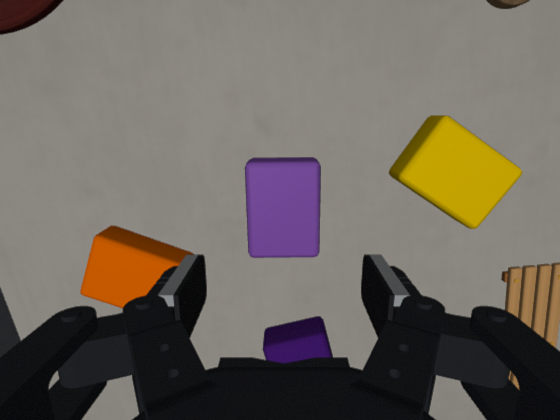

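The wrist view has the light bar at (283,207), squarely between the fingers. I'll descend and grip.

Emit:
arm_command:
  steps: [0.06,0,0.5,0,0.6,0,0,0.5,0,0.6,0,0,0.5,0,0.6,0,0,0.4,0,0.6,0,0,0.3,0,0.6,0,0,0.2,0,0.6,0,0,0.1,0,0.6,0,0,0,0,0.6,0,0,0,0,-0.6,0,0,0,0,-0.6]

```text
clock: 3.48
position: [0.4408, 0.2036, 0.0047]
ee_rot: [[0.124, 0.992, 0.002], [0.992, -0.124, 0.0], [0.001, 0.002, -1.0]]
force: [0.7, -0.0, -0.3]
grip_width: 0.572
gripper_force: 62.9
```

Emit:
arm_command:
  steps: [0,0,0,0,-0.6,0,0,0,0,-0.6,0,0,0,0,-0.6]

```text
clock: 3.73
position: [0.441, 0.2036, 0.0045]
ee_rot: [[0.124, 0.992, 0.002], [0.992, -0.124, 0.001], [0.001, 0.002, -1.0]]
force: [-1.3, 0.6, 6.8]
grip_width: 0.57
gripper_force: 63.8
```

Run:
```python
from h import *
from cell import snapshot
go(.621,-.0015,.10,-2.8)
s=snapshot("wrist"); cv2.imwrite("pics/w2.png",s["frame"][:,:,::-1])
```

```text
t 3.73 pos [0.441  0.2036 0.0045] yaw -7.12 q [0.18 0.25 2.   0.   0.89 0.31] F [-1.3  0.6  6.8] w 0.57 63.8
  shift units now [-4.53  5.11 -2.38]  shift if spun first [-4.9   4.75 -2.39]  spin -0.86
```

View pics/w2.png

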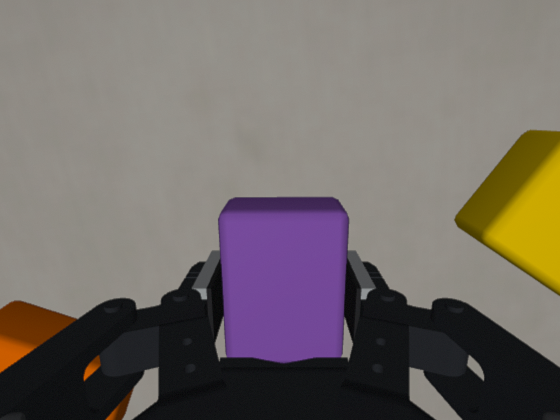

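Grip is firm, with the bar filling the fingers. The TCP sits 3.6 mm past the bar centre along y, so I'll allow for that when placing.

Emit:
arm_command:
  steps: [0,0,-0.3,0,-0.6,0,0,-0.6,0,-0.6,0,0,-0.6,0,-0.6,0,0,-0.6,0,-0.6,0,0,-0.2,-0.86,-0.6,-0.4,0.4,0,0,-0.6,-0.55,0.55,0,0,-0.6,-0.55,0.55,0,0,-0.6,-0.55,0.55,0,0,-0.6,-0.55,0.55,0,0,-0.6]

```text
clock: 4.62
position: [0.539, 0.0931, 0.0952]
ee_rot: [[0.049, 0.999, -0.0], [0.999, -0.049, 0.0], [0.0, -0.0, -1.0]]
force: [0.6, 0.9, 0.6]
grip_width: 0.577
gripper_force: 63.1
```

Emit:
arm_command:
  steps: [-0.55,0.55,0,0,-0.6,-0.55,0.55,0,0,-0.6,-0.5,0.5,0,0,-0.6,-0.4,0.4,0,0,-0.6,-0.2,0.15,0,0,-0.6,0,0,0,0,-0.6,0,0,0,0,-0.6]

```text
clock: 5.2
position: [0.6193, 0.0026, 0.0949]
ee_rot: [[0.05, 0.999, -0.001], [0.999, -0.05, 0.001], [0.001, -0.001, -1.0]]
force: [0.0, 0.5, -0.2]
grip_width: 0.571
gripper_force: 63.1
```

Run:
```python
from h import *
from cell import snapshot
go(.621,.002,.0155,-2.8)
s=snapshot("wrist"); cv2.imwrite("pics/w3.png",s["frame"][:,:,::-1])
```

```text
t 5.2 pos [0.6193 0.0026 0.0949] yaw -2.85 q [-0.19  0.4   1.58  0.    1.16 -0.14] F [ 0.   0.5 -0.2] w 0.571 63.1
  shift units now [-0.01  0.05  1.98]  shift if spun first [-0.01  0.04  1.98]  spin -0.01
```

View pics/w3.png

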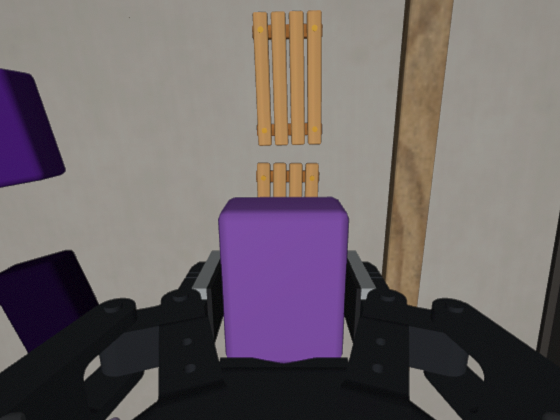

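The bar sits over rest 2, with its slats lined up ahead at (288,180), and the lath is clear. I'll lower, open and lift.

Emit:
arm_command:
  steps: [0,0.05,0.4,0,-0.6,0,0,0.5,0,-0.6,0,0,0.4,0,-0.6,0,0,0.3,0,-0.6,0,0,0.2,0,-0.6,0,0,0.1,0,-0.6,0,0,0.06,0,-0.6,0,0,0.03,0,-0.6,0,0,0,0,-0.6]

```text
clock: 6.0
position: [0.6225, 0.0021, 0.0163]
ee_rot: [[0.049, 0.999, 0.001], [0.999, -0.049, -0.0], [-0.0, 0.001, -1.0]]
force: [-0.9, 0.2, -0.7]
grip_width: 0.571
gripper_force: 63.1
```

Emit:
arm_command:
  steps: [0,0,0,0,0.5,0,0,0,0,0.5,0,0,0,0,0.5,0,0,0,0,0.5]

```text
clock: 6.33
position: [0.6224, 0.0019, 0.0162]
ee_rot: [[0.049, 0.999, 0.001], [0.999, -0.049, -0.0], [-0.0, 0.001, -1.0]]
force: [-0.5, 0.1, 0.8]
grip_width: 0.745
gripper_force: 0.0
```

Emit:
arm_command:
  steps: [0,0,-0.3,0,0.5,0,0,-0.5,0,0.5,0,0,-0.6,0,0.5,0,0,-0.6,0,0.5,0,0,0,0,0.5]

```text
clock: 6.75
position: [0.6261, 0.0014, 0.1028]
ee_rot: [[0.049, 0.999, 0.011], [0.999, -0.049, -0.002], [-0.001, 0.011, -1.0]]
force: [1.1, -0.4, 1.4]
grip_width: 0.752
gripper_force: 0.0
```

Run:
```python
from h import *
go(.440,.0665,.094,7.9)
```

```text
t 6.75 pos [0.6261 0.0014 0.1028] yaw -2.82 q [-0.19  0.4   1.57  0.    1.16 -0.14] F [ 1.1 -0.4  1.4] w 0.752 0.0
  shift units now [ 1.4  -4.73  0.17]  shift if spun first [ 2.25 -4.38  0.22]  spin -2.14
```

Emit:
arm_command:
  steps: [0,0,0,-1,0.6,0,0,0,-1,0.6,0,0,0,-0.14,0.6,0.2,-0.4,0,0,0.6,0.3,-0.6,0,0,0.6,0.3,-0.6,0,0,0.6,0.3,-0.6,0,0,0.6,0.3,-0.6,0,0,0.6,0.3,-0.6,0,0,0.6,0.3,-0.5,0,0,0.6]

```text
clock: 7.58
position: [0.4547, 0.0603, 0.0956]
ee_rot: [[-0.135, 0.991, -0.001], [0.991, 0.135, 0.0], [0.0, -0.001, -1.0]]
force: [-0.3, 0.1, 0.5]
grip_width: 0.8
gripper_force: 0.0
```

Emit:
arm_command:
  steps: [0.22,-0.3,0.3,0,0.6,0,-0.09,0.4,0,0.6,0,0,0.3,0,0.6,0,0,0.1,0,0.6,0,0,0,0,0.6,0,0,0,0,0.6,0,0,0,0,0.6]

```text
clock: 8.17
position: [0.4409, 0.0663, 0.0526]
ee_rot: [[-0.136, 0.991, 0.002], [0.991, 0.136, -0.0], [-0.0, 0.002, -1.0]]
force: [-0.5, -0.4, 0.7]
grip_width: 0.802
gripper_force: 0.0
```

Run:
```python
from h import *
go(.440,.0665,.0045,7.9)
```

```text
t 8.17 pos [0.4409 0.0663 0.0526] yaw 7.83 q [-0.12  0.06  2.1  -0.    0.99 -0.26] F [-0.5 -0.4  0.7] w 0.802 0.0
  shift units now [ 0.01 -0.02  1.2 ]  shift if spun first [ 0.01 -0.02  1.2 ]  spin -0.01
```

Emit:
arm_command:
  steps: [0,0,0.4,0,0.6,0,0,0.4,0,0.6,0,0,0.25,0,0.6,0,0,0.15,0,0.6,0,0,0,0,0.6,0,0,0,0,-0.6,0,0,0,0,-0.6,0,0,0,0,-0.6,0,0,0,0,-0.6,0,0,0,0,-0.6]

```text
clock: 9.0
position: [0.4409, 0.0664, 0.0047]
ee_rot: [[-0.137, 0.991, 0.002], [0.991, 0.137, -0.0], [-0.001, 0.002, -1.0]]
force: [0.0, 0.3, 5.7]
grip_width: 0.573
gripper_force: 63.5
```

Run:
```python
from h import *
go(.616,-.0906,.10,-2.8)
```

```text
t 9.0 pos [0.4409 0.0664 0.0047] yaw 7.87 q [-0.12  0.16  2.11 -0.    0.87 -0.26] F [0.  0.3 5.7] w 0.573 63.5
  shift units now [-4.49  3.8  -2.37]  shift if spun first [-3.71  4.56 -2.38]  spin 2.13
```

Emit:
arm_command:
  steps: [0,0,-0.3,0,-0.6,0,0,-0.6,0,-0.6,0,0,-0.6,1,-0.6,0,0,-0.6,1,-0.6,0,0,-0.2,0.13,-0.6,-0.3,0.4,0,0,-0.6,-0.45,0.55,0,0,-0.6,-0.45,0.55,0,0,-0.6,-0.45,0.55,0,0,-0.6,-0.45,0.55,0,0,-0.6]

```text
clock: 9.83
position: [0.5398, -0.0232, 0.0944]
ee_rot: [[0.046, 0.999, -0.002], [0.999, -0.046, 0.0], [0.0, -0.002, -1.0]]
force: [-0.3, 0.3, -2.7]
grip_width: 0.573
gripper_force: 62.7
```

Emit:
arm_command:
  steps: [-0.45,0.55,0,0,-0.6,-0.45,0.55,0,0,-0.6,-0.4,0.45,0,0,-0.6,-0.2,0.3,0,0,-0.6,-0.1,0.1,0.5,0,-0.6,0,0,0.5,0,-0.6,0,0,0.3,0,-0.6,0,0,0,0,-0.6,0,0,0,0,-0.6,0,0,0,0,-0.6]

```text
clock: 10.67
position: [0.6149, -0.0901, 0.0444]
ee_rot: [[0.048, 0.999, 0.001], [0.999, -0.048, -0.0], [-0.0, 0.001, -1.0]]
force: [0.4, 0.0, -0.9]
grip_width: 0.569
gripper_force: 62.7
```

Run:
```python
from h import *
go(.616,-.0906,.0155,-2.8)
```

```text
t 10.67 pos [ 0.6149 -0.0901  0.0444] yaw -2.73 q [-0.34  0.48  1.59  0.    1.07 -0.29] F [ 0.4  0.  -0.9] w 0.569 62.7
  shift units now [-0.01  0.03  0.72]  shift if spun first [-0.01  0.03  0.72]  spin 0.01
```

Emit:
arm_command:
  steps: [0,0.03,0.3,0,-0.6,0,0,0.2,0,-0.6,0,0,0.12,0,-0.6,0,0,0.07,0,-0.6,0,0,0.03,0,-0.6,0,0,0,0,-0.6,0,0,0,0,0.5,0,0,0,0,0.5,0,0,0,0,0.5,0,0,0,0,0.5]

```text
clock: 11.5
position: [0.616, -0.0903, 0.0152]
ee_rot: [[0.049, 0.999, 0.001], [0.999, -0.049, -0.0], [-0.0, 0.001, -1.0]]
force: [0.2, 0.0, 0.1]
grip_width: 0.751
gripper_force: 0.0
```

Emit:
arm_command:
  steps: [0,0,-0.3,0,0.5,0,0,-0.5,0,0.5,0,0,-0.6,0,0.5,0,0,-0.5,-0.32,0.6,0,0,0,-1,0.6,0,0,0,-1,0.6,0,0,0,-1,0.6,0.2,-0.4,0,0,0.6,0.27,-0.6,0,0,0.6,0.27,-0.6,0,0,0.6]

```text
clock: 12.33
position: [0.5463, -0.0768, 0.0919]
ee_rot: [[-0.239, 0.971, 0.001], [0.971, 0.239, -0.001], [-0.001, 0.001, -1.0]]
force: [-0.6, 0.6, 0.4]
grip_width: 0.802
gripper_force: 0.0
```

Emit:
arm_command:
  steps: [0.27,-0.6,0,0,0.6,0.27,-0.6,0,0,0.6,0.27,-0.6,0,0,0.6,0.2,-0.4,0.3,0,0.6,0.07,-0.18,0.4,0,0.6,0,0,0.3,0,0.6,0,0,0,0,0.6,0,0,0,0,0.6,0,0,0,0,0.6]

```text
clock: 13.08
position: [0.4449, -0.058, 0.0522]
ee_rot: [[-0.239, 0.971, 0.002], [0.971, 0.239, -0.001], [-0.001, 0.002, -1.0]]
force: [1.0, -0.0, 0.1]
grip_width: 0.798
gripper_force: 0.0
```

Run:
```python
from h import *
from cell import snapshot
go(.4438,-.0577,.0045,13.8)
s=snapshot("top"); cv2.imwrite("pics/top1.png",s["frame"][:,:,::-1])
```

```text
t 13.08 pos [ 0.4449 -0.058   0.0522] yaw 13.82 q [-0.4   0.06  2.09 -0.    0.99 -0.64] F [ 1.  -0.   0.1] w 0.798 0.0
  shift units now [ 0.02 -0.03  1.19]  shift if spun first [ 0.01 -0.02  1.19]  spin 0.0
```

View pics/top1.png

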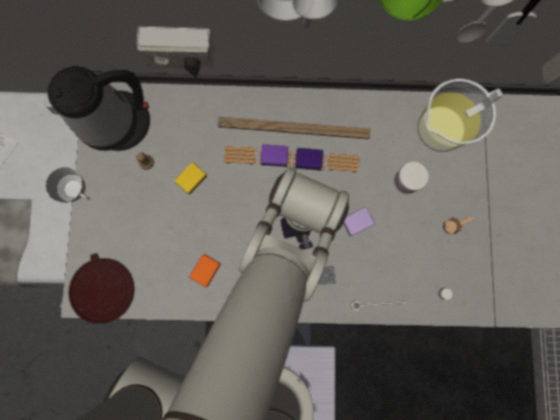

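The light bar at (275,155) and the deep bar at (309,159) now lie on rests 2 and 3. Next is the darkest bar.

Emit:
arm_command:
  steps: [0.01,-0.02,0.4,0,0.6,0,0,0.4,0,0.6,0,0,0.25,0,0.6,0,0,0.14,0,0.6,0,0,0,0,0.6,0,0,0,0,-0.6,0,0,0,0,-0.6,0,0,0,0,-0.6,0,0,0,0,-0.6,0,0,0,0,-0.6]

```text
clock: 13.97
position: [0.4439, -0.0578, 0.0044]
ee_rot: [[-0.239, 0.971, 0.002], [0.971, 0.239, -0.001], [-0.001, 0.002, -1.0]]
force: [-0.1, -0.6, 6.4]
grip_width: 0.574
gripper_force: 63.4
```

Run:
```python
from h import *
go(.6125,-.179,.10,-2.8)
```

```text
t 13.97 pos [ 0.4439 -0.0578  0.0044] yaw 13.82 q [-0.4   0.16  2.1   0.    0.87 -0.64] F [-0.1 -0.6  6.4] w 0.574 63.4
  shift units now [-3.95  3.37 -2.38]  shift if spun first [-2.82  4.36 -2.39]  spin 3.32
```

Emit:
arm_command:
  steps: [0,0,-0.3,0,-0.6,0,0,-0.6,0.32,-0.6,0,0,-0.6,1,-0.6,0,0,-0.6,1,-0.6,0,0,-0.2,1,-0.6,-0.3,0.4,0,0,-0.6,-0.35,0.55,0,0,-0.6,-0.35,0.55,0,0,-0.6,-0.35,0.55,0,0,-0.6,-0.35,0.55,0,0,-0.6]

```text
clock: 14.8
position: [0.5439, -0.1308, 0.0949]
ee_rot: [[0.048, 0.999, -0.001], [0.999, -0.048, 0.0], [0.0, -0.001, -1.0]]
force: [-0.2, 0.2, -0.8]
grip_width: 0.572
gripper_force: 62.5
```

Emit:
arm_command:
  steps: [-0.35,0.55,0,0,-0.6,-0.35,0.55,0,0,-0.6,-0.25,0.4,0,0,-0.6,-0.12,0.2,0,0,-0.6,-0.05,0.06,0.5,0,-0.6,0,0,0.5,0,-0.6,0,0,0.3,0,-0.6,0,0,0,0,-0.6,0,0,0,0,-0.6,0,0,0,0,-0.6]

```text
clock: 15.63
position: [0.6121, -0.1786, 0.0444]
ee_rot: [[0.048, 0.999, 0.001], [0.999, -0.048, -0.001], [-0.001, 0.001, -1.0]]
force: [0.3, -0.3, -0.0]
grip_width: 0.571
gripper_force: 62.5
```

Run:
```python
from h import *
go(.6125,-.179,.0152,-2.8)
```

```text
t 15.63 pos [ 0.6121 -0.1786  0.0444] yaw -2.77 q [-0.47  0.51  1.54  0.    1.08 -0.42] F [ 0.3 -0.3 -0. ] w 0.571 62.5
  shift units now [-0.01  0.01  0.73]  shift if spun first [-0.01  0.01  0.73]  spin 0.01
```

Emit:
arm_command:
  steps: [0,0.01,0.3,0,-0.6,0,0,0.2,0,-0.6,0,0,0.12,0,-0.6,0,0,0.07,0,-0.6,0,0,0.04,0,-0.6,0,0,0,0,-0.6,0,0,0,0,0.5,0,0,0,0,0.5,0,0,0,0,0.5,0,0,0,0,0.5]

```text
clock: 16.47
position: [0.612, -0.1786, 0.0141]
ee_rot: [[0.049, 0.999, 0.0], [0.999, -0.049, -0.0], [-0.0, 0.0, -1.0]]
force: [-0.1, 0.3, -0.4]
grip_width: 0.751
gripper_force: 0.0
```

Emit:
arm_command:
  steps: [0,0,-0.3,0,0.5,0,0,-0.5,0,0.5,0,0,-0.6,0,0.5,0,0,-0.5,-0.08,0.6,0,0,0,-1,0.6,0,0,0,-1,0.6,0,0,0,-1,0.6,0,0,0,-1,0.6,0,0,0,-1,0.6,0,0,0,-1,0.6]

```text
clock: 17.3
position: [0.6122, -0.1786, 0.0912]
ee_rot: [[-0.467, 0.884, 0.001], [0.884, 0.467, -0.0], [-0.001, 0.001, -1.0]]
force: [-0.6, 0.3, 0.1]
grip_width: 0.802
gripper_force: 0.0
```

Emit:
arm_command:
  steps: [0.1,-0.4,0,0,0.6,0.15,-0.6,0,0,0.6,0.15,-0.6,0,0,0.6,0.15,-0.6,0,0,0.6,0.15,-0.6,0,0,0.6,0.15,-0.6,0,0,0.6,0.12,-0.45,0.5,0,0.6,0,0,0.5,0,0.6,0,0,0,0,0.6,0,0,0,0,0.6]

```text
clock: 18.13
position: [0.4572, -0.2152, 0.0503]
ee_rot: [[-0.463, 0.886, -0.001], [0.886, 0.463, 0.001], [0.001, -0.0, -1.0]]
force: [1.0, -0.0, 0.3]
grip_width: 0.797
gripper_force: 0.0
```

Run:
```python
from h import *
from cell import snapshot
go(.4581,-.2160,.0045,27.6)
s=snapshot("wrist"); cv2.imwrite("pics/w4.png",s["frame"][:,:,::-1])
```

```text
t 18.13 pos [ 0.4572 -0.2152  0.0503] yaw 27.6 q [-0.68  0.21  1.93  0.    1.   -1.16] F [ 1.  -0.   0.3] w 0.797 0.0
  shift units now [-0.03  0.01  1.14]  shift if spun first [-0.03  0.01  1.14]  spin 0.0
```

View pics/w4.png

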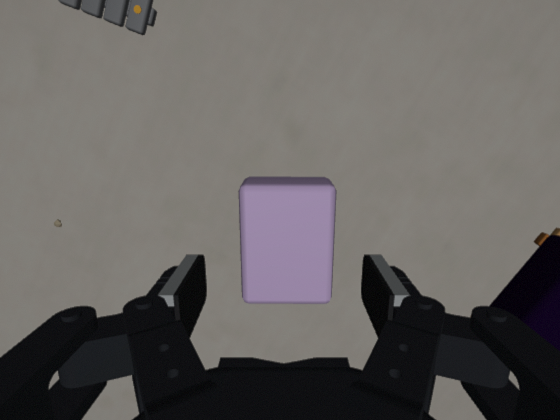

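The palest bar at (287,240) is square between the open fingers. I'll grip it.

Emit:
arm_command:
  steps: [-0.03,0.01,0.4,0,0.6,0,0,0.4,0,0.6,0,0,0.22,0,0.6,0,0,0.12,0,0.6,0,0,0,0,0.6,0,0,0,0,-0.6,0,0,0,0,-0.6,0,0,0,0,-0.6,0,0,0,0,-0.6,0,0,0,0,-0.6]

```text
clock: 19.02
position: [0.4595, -0.2172, 0.0058]
ee_rot: [[-0.464, 0.886, 0.002], [0.886, 0.464, -0.002], [-0.002, 0.001, -1.0]]
force: [0.2, 0.2, 5.4]
grip_width: 0.569
gripper_force: 64.1
```

Emit:
arm_command:
  steps: [0,0,-0.3,0,-0.6,0,0,-0.6,0.08,-0.6,0,0,-0.6,1,-0.6,0,0,-0.6,1,-0.6,0,0,-0.2,1,-0.6,0,0,0,1,-0.6,0,0,0,1,-0.6,0,0,0,1,-0.6,0,0,0,0,-0.6]

```text
clock: 19.77
position: [0.4582, -0.2162, 0.097]
ee_rot: [[0.051, 0.999, -0.0], [0.999, -0.051, 0.0], [0.0, -0.0, -1.0]]
force: [0.3, 0.4, -1.1]
grip_width: 0.568
gripper_force: 63.3
```

Run:
```python
from h import *
go(.626,.0894,.10,-2.8)
```

```text
t 19.77 pos [ 0.4582 -0.2162  0.097 ] yaw -2.9 q [-0.68  0.13  1.91 -0.    1.1  -0.63] F [ 0.3  0.4 -1.1] w 0.568 63.3
  shift units now [ 7.84  3.8  -0.08]  shift if spun first [ 7.84  3.82 -0.07]  spin -0.02
```

Emit:
arm_command:
  steps: [0.4,0.2,0,0,-0.6,0.5,0.25,0,0,-0.6,0.5,0.25,0,0,-0.6,0.5,0.25,0,0,-0.6,0.5,0.25,0,0,-0.6,0.5,0.25,0,0,-0.6,0.5,0.25,0,0,-0.6,0.5,0.25,0,0,-0.6,0.5,0.25,0,0,-0.6,0.5,0.25,0,0,-0.6]

```text
clock: 20.6
position: [0.5659, -0.0242, 0.0967]
ee_rot: [[0.046, 0.999, -0.001], [0.999, -0.046, 0.0], [0.0, -0.001, -1.0]]
force: [0.9, -0.9, -1.5]
grip_width: 0.573
gripper_force: 63.3
```

Emit:
arm_command:
  steps: [0.5,0.25,0,0,-0.6,0.5,0.25,0,0,-0.6,0.5,0.25,0,0,-0.6,0.5,0.25,0,0,-0.6,0.5,0.25,0,0,-0.6,0.3,0.1,0.4,0,-0.6,0.14,0.02,0.5,0,-0.6,0,0,0.3,0,-0.6,0,0,0,0,-0.6,0,0,0,0,-0.6]

```text
clock: 21.43
position: [0.6252, 0.089, 0.0477]
ee_rot: [[0.048, 0.999, -0.003], [0.999, -0.048, -0.0], [-0.0, -0.003, -1.0]]
force: [0.4, -0.8, -0.6]
grip_width: 0.565
gripper_force: 63.3
```

Run:
```python
from h import *
go(.626,.0894,.0160,-2.8)
```

```text
t 21.43 pos [0.6252 0.089  0.0477] yaw -2.74 q [-0.05  0.5   1.56 -0.    1.09 -0.  ] F [ 0.4 -0.8 -0.6] w 0.565 63.3
  shift units now [0.01 0.02 0.79]  shift if spun first [0.01 0.02 0.79]  spin 0.01
```

Lower, release and lift, then retreat left and back towards the robot, staying high.

Emit:
arm_command:
  steps: [0.01,0.02,0.3,0,-0.6,0,0,0.25,0,-0.6,0,0,0.12,0,-0.6,0,0,0.07,0,-0.6,0,0,0.05,0,-0.6,0,0,0,0,-0.6,0,0,0,0,0.5,0,0,0,0,0.5,0,0,0,0,0.5,0,0,0,0,0.5]

```text
clock: 22.27
position: [0.6275, 0.0898, 0.0175]
ee_rot: [[0.048, 0.999, 0.001], [0.999, -0.048, -0.0], [-0.0, 0.001, -1.0]]
force: [0.2, -1.0, -0.9]
grip_width: 0.75
gripper_force: 0.0
```

Emit:
arm_command:
  steps: [0,0,-0.3,0,0.5,0,0,-0.5,0,0.5,0,0,-0.6,0,0.5,0,0,-0.6,0,0.5,0,-0.4,-0.6,0,0.5,0,-0.6,-0.4,0,0.5,0,-0.6,0,0,0.5,0,-0.6,0,0,0.5,0,-0.6,0,0,0.5,0,-0.6,0,0,0.5]

```text
clock: 23.1
position: [0.4904, 0.0964, 0.138]
ee_rot: [[0.049, 0.999, 0.002], [0.999, -0.049, -0.0], [-0.0, 0.002, -1.0]]
force: [1.1, -0.1, -0.2]
grip_width: 0.752
gripper_force: 0.0
```

Emit:
arm_command:
  steps: [0,-0.6,0,0,0.5,0.2,-0.4,0,0,0.5,0.5,0,0,0,0.5,0.5,0,0,0,0.5,0.5,0,0,0,0.5,0.5,0,0,0,0.5,0.4,0,0,0,0.5,0,0,0,0,0.5]

```text
clock: 23.77
position: [0.4565, 0.2045, 0.1381]
ee_rot: [[0.046, 0.999, 0.002], [0.999, -0.046, 0.001], [0.001, 0.002, -1.0]]
force: [-0.9, 0.5, -0.2]
grip_width: 0.751
gripper_force: 0.0
```

Run:
```python
from h import *
from cell import snapshot
s=snapshot("top"); cv2.imwrite("pics/top2.png",cv2.resize(s["frame"][90:240,120:440,::-1],None,fx=2.5,fy=2.5,interpolation=cv2.INTER_CUBIC))
P=cloud(s);z=P[...,2]
c={1:(626,89.4),2:(621,-1.5),3:(616,-90.4),4:(612.5,-179)}
for i,(x,y) in c.items():
    m=(abs(P[...,0]-x/1e3)<.045)&(abs(P[...,1]-y/1e3)<.044)&(z>.028)&(z<.06)
    print(i,m.sum(),rect(P[m][:,:2]),np.round(np.percentile(z[m],[5,50,95])*1e3,1))
go(.6,.0,.1,-2.8)
```

```text
1 530 (array([626.7,  89.9]), array([51.2, 68.2]), -1.5) [32.9 37.4 40.9]
2 521 (array([621.9,  -1.4]), array([50.8, 67.5]), -2.7) [33.3 37.4 40.5]
3 522 (array([615.1, -90.3]), array([51.1, 68.1]), -4.0) [33.7 37.2 40.5]
4 522 (array([ 611.3, -178.4]), array([51.3, 67.8]), -4.9) [33.3 37.6 40.9]
t 23.82 pos [0.4565 0.2032 0.1379] yaw -2.64 q [ 0.18  0.06  1.9  -0.    1.18  0.22] F [-0.5 -0.7  0.7] w 0.747 0.0
  shift units now [-4.91  3.82  0.95]  shift if spun first [-4.9   3.83  0.95]  spin 0.03
```

View pics/top2.png

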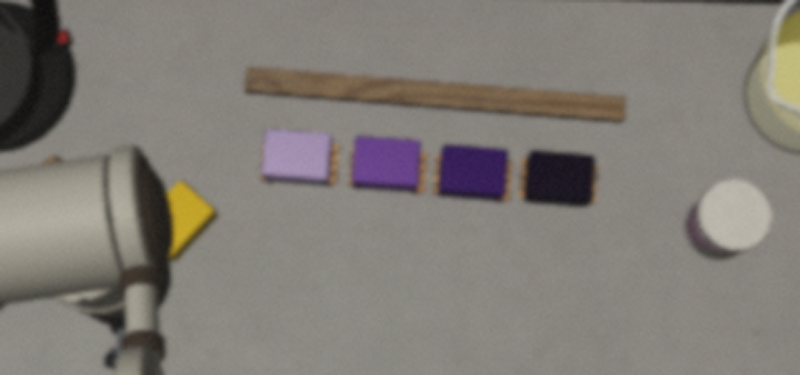

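The enlarged picture shows all four bars flat on their rests at x≈297, 386, 473 and 560, running pale to dark from left to right. Each is within about 1.5 mm of its rest's centre, and the gripper is clear.

```bash
python3 -c "
from cell import order
print(order.job_done())"
```

```text
the job is handed in; nothing more can be done
None
```

The four soap bars lie flat on the rests in shade order, palest nearest the stamp and darkest nearest the colour pot, each measured within about 1.5 mm of its rest's centre; the stamp and pot were not touched, and I handed the job in at about 24 s.

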